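Pack and log an electronics kit at the bench terminal

ROBOT

A 6-joint arm with a two-finger parallel gripper is mounted at the origin on the work surface. World frame = base frame: x ahead of the robot, y to its left, z up, the work surface at z = 0. Lengths are in m, angles in rad, forces in N, time in s.
With the tool pointing down it reaches from about 0.15 to 0.775 m from the base axis. Payload 6.1 kg.
Tool frame: the origin (TCP) lies on the centre line of the jaws, within the pads' length; the fingertips stand 19 mm ahead of it and the grasp point (between the pads) is the TCP; z points along the fingers, y is the line along which they close (so a half turn about z gives the same grasp; the last joint's range is limited). The gripper opens to 85 mm and grips with 20 to 120 N. Pads are 22 mm wide; open, the fingers measure 114 mm over their backs; the gripper's body (76 mm by 85 mm) begins 54 mm behind the grasp point. The pads swing forward as they close: fully open they stand 13 mm farther back than shut.
Start: joints at [-1.283, 0.126, -0.04, 1.405, 0, 1.571], TCP at [0.149, -0.503, 0.25] pointing down, gripper open.
Joint ranges: [-2.72, 2.72], [-0.95, 1.95], [-1.27, 1.35], [-1.78, 2.02], [-1.46, 1.47], [-3.14, 3.14]. Speed limits (rad/s): [2.39, 2.39, 3.01, 3.14, 3.14, 3.14].

INTERFACE

Orientations are given as [roll, pitch, yaw] about the fixed x, y, z axes, in that order (R = Rz(yaw) Ry(pitch) Rx(roll)).
In Python, from bench import bot gives the robot as it stands. Calls block until the motion is done:
- bot.move_pose(position, orientation): joint-space move of the TCP to a pose.
- bot.move_straight(position, rot=None, speed=0.15, guard=None): straight line of the TCP; rot=None keeps the orientation; speed is the mean speed in m/s. With guard (N) it stops when the force on the tool has changed by that much, and returns True; else False.
- bot.movej(angles): joint-space move.
- bot.gripper_to(opening): finger opening in m; the grip force is fixed at half the most; returns when the fingers have stopped.
- bot.hold(seconds).
- bot.inverse_kinematics(position, orientation): joint angles nearest the present ones, or None.
- bot.snapshot(name): name is "scene" or "side" or "wrist"; returns (picture, depth): 480x640x3 uint8, red, green, blue; 480x640 float32, m along the optical axis (not along the pixel's ray), 0 where there is no reading.
- bot.calibration(name): a dict with "mtx" (3x3 intrinsics, pixels), "k1" (the pictures are not rectified: a ray, as slopes to the right and down, at radius r is drawn at 1 + k1 r^2 times it, then the intrinsics apply), "world_from_camera" (4x4, takes a point from camera to world coordinates). Camera axes: x right, y up, looking along -z (the intrinsics and any distortion apply to the point x, -y, -z); pixel columns grow to the right and rows downward; lengths in m; the calibration is good to about 2 mm. A picture is of the moment at which its call begins: read the wrist's pose just before it. calibration takes no time and is no camera call; for the wrist camera it gives the pose at the moment of the call.
A pose or a line that the arm cannot do raises bot.PlanningError and nothing moves.
- bot.sign_off(): hands the job in; it is judged then, once.
Readings, each from a call of its own:
- bot.get_time(): time.
- bot.get_qpos(): joint angles.
- bot.get_joint_velocities(): joint speeds.
- bot.get_effort(): joint torques, N m.
- bot.get_position(): TCP position.
- bot.get_eef_rot(): TCP orientation.
- bot.get_wrist_force(): force on the tool from outside, world axes, zero at the start.
- bot.get_torque(): the same for the moment, N m.
- bot.get_grip_width(): finger opening in m.
- bot.get_finger_force(): force on a finger pad.
Only numpy, scipy, OpenCV 4.12 (cv2) and the standard library are available. Lean on these libraries where they do the work, as an engineer would, in place of code of your own. Each camera call takes 0.05 s, during which the arm holds its last target. There are 200 camera calls.

TASK

Make up the electronics kit in this order: press the green key on the terminal to open a kit before moving any part, stand the amber flux jar upright on the floor of the orange kit box, press the yellow key to log it, stand the blue power module upright on the floor of the box between or beside the jar and the fan already there, then press the blue key to close the kit. Press each key fully down, one at a time, and let it spring back; set the parts down rather than dropping them, do not press the red key or a key out of its turn, and leave the fan in the box and the other things on the bench where they are.

Things in the scene. Friction and masses are not known exactly. Their poses are not given: they have to be found in the camera images.
- terminal: fixed grey kit terminal, 200 (x) x 150 (y) x 40 mm high, origin at the centre of its underside; a flat dark display on its far (+x) part, four round keys in a 2 x 2 block 56 mm apart (centre to centre) on its near (-x) part; which colour is at which of the four places varies
- key_green (a joint): green round spring key (cap 28 mm diameter in a black round housing of 44 mm), opens a new kit. Value: 0 up, 0.006 fully down (m); it moves straight down, needs about 5 N to go fully down, and springs back. A press counts from 0.0045.
- key_yellow (a joint): yellow round spring key (cap 28 mm diameter in a black round housing of 44 mm), logs the jar. Value: 0 up, 0.006 fully down (m); it moves straight down, needs about 5 N to go fully down, and springs back. A press counts from 0.0045.
- key_blue (a joint): blue round spring key (cap 28 mm diameter in a black round housing of 44 mm), closes the finished kit. Value: 0 up, 0.006 fully down (m); it moves straight down, needs about 5 N to go fully down, and springs back. A press counts from 0.0045.
- key_red (a joint): red round spring key (cap 28 mm diameter in a black round housing of 44 mm), cancels the kit: leave it alone. Value: 0 up, 0.006 fully down (m); it moves straight down, needs about 5 N to go fully down, and springs back. A press counts from 0.0045.
- key_green_top (a point): centre of the top face of the green key's cap, 62 mm above the table when up (cap stands 10 mm above its housing, moves with the cap)
- key_yellow_top (a point): centre of the top face of the yellow key's cap, 62 mm above the table when up (cap stands 10 mm above its housing, moves with the cap)
- key_blue_top (a point): centre of the top face of the blue key's cap, 62 mm above the table when up (cap stands 10 mm above its housing, moves with the cap)
- key_red_top (a point): centre of the top face of the red key's cap, 62 mm above the table when up (cap stands 10 mm above its housing, moves with the cap)
- kit_box: fixed open orange kit box, outside 72 (x) x 146 (y) x 38 mm high, walls and floor 4 mm, inside 64 x 138 mm; origin at the centre of its underside, y along its length. The small fan stands at its +y end; the rest is free for the jar and the module side by side along y. Both stand well above the rim, so fingers along the box's x axis stay above it
- flux_jar: loose amber jar with a white label band and black cap, standing upright; 48 mm diameter x 72 mm high (cap 46 mm diameter, top 14 mm), 0.11 to 0.22 kg; origin at the centre of its underside, z up its axis. Gripped across its diameter
- power_module: loose blue plastic power module, an upright block 50 (x) x 44 (y) x 76 mm high with black vent slots on its two y faces and two brass studs beside a white patch on top, 0.2 to 0.39 kg; origin at the centre of its underside, z up
- small_fan: loose black cooling fan already packed in the kit box, standing on edge: 60 (x) x 25 (y) x 60 mm high, 0.09 kg, its axle along y; origin at the centre of its underside. It stays in the box; being nudged within the box is fine
- spool: silver solder spool standing upright beside the parts, 54 mm diameter x 48 mm high, green disc on top; origin at the centre of its underside. Not part of the kit
- circuit_board: small green circuit board lying on the bench, 60 x 45 mm, 12 mm high with its parts; origin at the centre of its underside. Not part of the kit
- tin: open steel tin, 60 mm diameter x 50 mm high; origin at the centre of its underside. Not part of the kit
- screwdriver: screwdriver lying at the back of the bench, origin under its middle. Not part of the kit
Not all that is in view belongs to the job. Leave any pink look-alike of the power_module alone.

How it is judged:
On the way, in this order (a step that is already met when the one before it is completed fails the run):
1. the green key is pressed down while the jar and the module are still where they began (value of joint key_green above 0.0045 m and distance of each of flux_jar, power_module from where it was at the start of the episode below 0.02 m), for 0.02 s.
2. the jar stands upright on the floor of the kit box, let go (x of flux_jar in the frame of kit_box between -0.032 and 0.032 m and y of flux_jar in the frame of kit_box between -0.069 and 0.069 m and height (world z) of flux_jar below 0.009 m and angle between flux_jar's own z axis and vertical below 0.12 rad and contact force between the fingers and flux_jar below 0.2 N and linear speed of flux_jar below 0.03 m/s), for 0.2 s.
3. the yellow key is pressed down while the jar is in the box (value of joint key_yellow above 0.0045 m and x of flux_jar in the frame of kit_box between -0.032 and 0.032 m and y of flux_jar in the frame of kit_box between -0.069 and 0.069 m and height (world z) of flux_jar below 0.009 m and angle between flux_jar's own z axis and vertical below 0.12 rad), for 0.02 s.
4. the module stands upright on the floor of the kit box with the jar, let go (x of power_module in the frame of kit_box between -0.032 and 0.032 m and y of power_module in the frame of kit_box between -0.069 and 0.069 m and height (world z) of each of power_module, flux_jar below 0.009 m and angle between each of power_module, flux_jar's own z axis and vertical below 0.12 rad and contact force between the fingers and power_module below 0.2 N and linear speed of power_module below 0.03 m/s and x of flux_jar in the frame of kit_box between -0.032 and 0.032 m and y of flux_jar in the frame of kit_box between -0.069 and 0.069 m), for 0.2 s.
5. the blue key is pressed down while jar and module are in the box (value of joint key_blue above 0.0045 m and x of flux_jar in the frame of kit_box between -0.032 and 0.032 m and y of flux_jar in the frame of kit_box between -0.069 and 0.069 m and height (world z) of each of flux_jar, power_module below 0.009 m and angle between each of flux_jar, power_module's own z axis and vertical below 0.12 rad and x of power_module in the frame of kit_box between -0.032 and 0.032 m and y of power_module in the frame of kit_box between -0.069 and 0.069 m), for 0.02 s.
At the end, for the whole second after the job is handed in: Jar and module stand upright (within 0.12 rad) on the floor of the kit box (undersides lower than 9 mm above the table, origins inside the walls), let go and at rest; the fan still stands in the box (within 0.25 rad, underside below 15 mm); all four keys are back up (below 1.5 mm) (all of step 4 and contact force between the fingers and flux_jar below 0.2 N and linear speed of flux_jar below 0.03 m/s and x of small_fan in the frame of kit_box between -0.032 and 0.032 m and y of small_fan in the frame of kit_box between -0.069 and 0.069 m and height (world z) of small_fan below 0.015 m and angle between small_fan's own z axis and vertical below 0.25 rad and value of joint each of key_green, key_yellow, key_blue, key_red below 0.0015 m); the robot touches nothing.
It fails at once if the red key is pressed, or two keys are down at once (beyond 3 mm) (value of joint key_red above 0.003 m or value of joint each of key_green, key_yellow above 0.003 m or value of joint each of key_green, key_blue above 0.003 m or value of joint each of key_yellow, key_blue above 0.003 m).
It fails at once if a key is pressed (beyond 3 mm) out of its turn: green with the jar or module already in the box, yellow without the jar or with the module in it, blue before both are in it ((value of joint key_green above 0.003 m and ((x of flux_jar in the frame of kit_box between -0.032 and 0.032 m and y of flux_jar in the frame of kit_box between -0.069 and 0.069 m and height (world z) of flux_jar below 0.009 m and angle between flux_jar's own z axis and vertical below 0.12 rad) or (x of power_module in the frame of kit_box between -0.032 and 0.032 m and y of power_module in the frame of kit_box between -0.069 and 0.069 m and height (world z) of power_module below 0.009 m and angle between power_module's own z axis and vertical below 0.12 rad))) or (value of joint key_yellow above 0.003 m and (not (x of flux_jar in the frame of kit_box between -0.032 and 0.032 m and y of flux_jar in the frame of kit_box between -0.069 and 0.069 m and height (world z) of flux_jar below 0.009 m and angle between flux_jar's own z axis and vertical below 0.12 rad) or (x of power_module in the frame of kit_box between -0.032 and 0.032 m and y of power_module in the frame of kit_box between -0.069 and 0.069 m and height (world z) of power_module below 0.009 m and angle between power_module's own z axis and vertical below 0.12 rad))) or (value of joint key_blue above 0.003 m and not ((x of flux_jar in the frame of kit_box between -0.032 and 0.032 m and y of flux_jar in the frame of kit_box between -0.069 and 0.069 m and height (world z) of flux_jar below 0.009 m and angle between flux_jar's own z axis and vertical below 0.12 rad) and (x of power_module in the frame of kit_box between -0.032 and 0.032 m and y of power_module in the frame of kit_box between -0.069 and 0.069 m and height (world z) of power_module below 0.009 m and angle between power_module's own z axis and vertical below 0.12 rad)))).
It fails at once if the jar or the module is dropped: out of the fingers with its underside more than 45 mm above the table ((height (world z) of flux_jar above 0.045 m and contact force between the fingers and flux_jar below 0.2 N) or (height (world z) of power_module above 0.045 m and contact force between the fingers and power_module below 0.2 N)).
It fails at once if the fan is lifted out of the box (underside more than 45 mm above the table) (height (world z) of small_fan above 0.045 m).
It fails at once if the solder spool, circuit board, tin or screwdriver is moved by more than 30 mm, or the spool or tin tipped by more than 0.3 rad (distance of any of spool, circuit_board, tin, screwdriver from where it was at the start of the episode above 0.03 m or angle between any of spool, tin's own z axis and vertical above 0.3 rad).
It also fails if it takes over 72 s, if anything falls off the work surface, if the arm or the gripper's body presses on something with over 40 N, if the wrist force passes 120 N, or if a joint passes its speed limit or range.

## Working session

There is one attempt and no reset: what is moved stays moved. The work goes in short steps, each a Python script; the robot and the scene stay as the last script left them, time stands still between calls to the robot, and variables do not carry over. Pictures are saved under pics/ and viewed, at most 10 in all, crops included, and the job is handed in when it is done.

```bash
mkdir -p pics; python3 - <<'E'
from bench import bot
import cv2,numpy as np
for n in ("scene","side"):
    p,d=bot.snapshot(n); c=bot.calibration(n)
    np.savez(f"{n}0.npz",p=p,d=d,**{k:np.array(v) for k,v in c.items()})
    cv2.imwrite(f"pics/{n}0.png",p[:,:,::-1]); print(n,c,(d>0).mean())
print(bot.get_time(),bot.get_eef_rot())
E
```

```text
scene {'mtx': array([[620.96967559,   0.        , 318.83030721],
       [  0.        , 620.96967559, 241.41884671],
       [  0.        ,   0.        ,   1.        ]]), 'k1': -0.133021209116072, 'world_from_camera': array([[ 0.39459816, -0.75101211,  0.52940826,  1.17939103],
       [ 0.91883401,  0.31873112, -0.23271128, -0.30662322],
       [ 0.0060301 ,  0.57826575,  0.81582618,  1.00259588],
       [ 0.        ,  0.        ,  0.        ,  1.        ]])} 0.9960579427083334
side {'mtx': array([[468.7447324 ,   0.        , 320.53635322],
       [  0.        , 468.7447324 , 239.31328031],
       [  0.        ,   0.        ,   1.        ]]), 'k1': 0.013281406524693192, 'world_from_camera': array([[-0.73794743,  0.45090179, -0.50211668,  0.12351589],
       [-0.6746854 , -0.50976426,  0.53379772,  0.49687855],
       [-0.01527079,  0.73268545,  0.68039609,  0.71782884],
       [ 0.        ,  0.        ,  0.        ,  1.        ]])} 0.9961653645833334
0.1 [-3.14019428e+00 -6.39128011e-06  2.87805533e-01]
```

View pics/scene0.png

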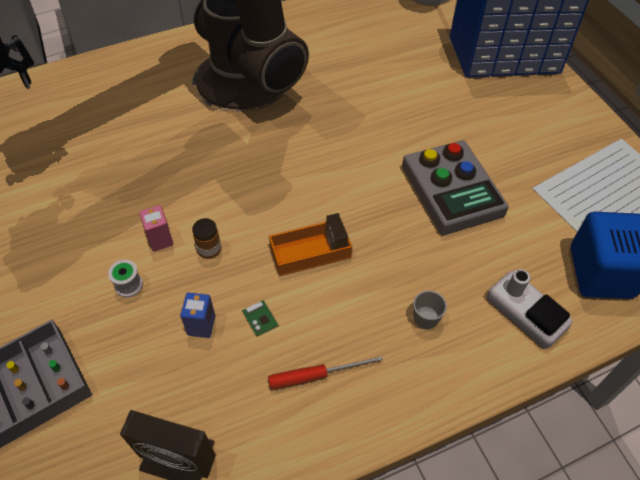

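View pics/side0.png

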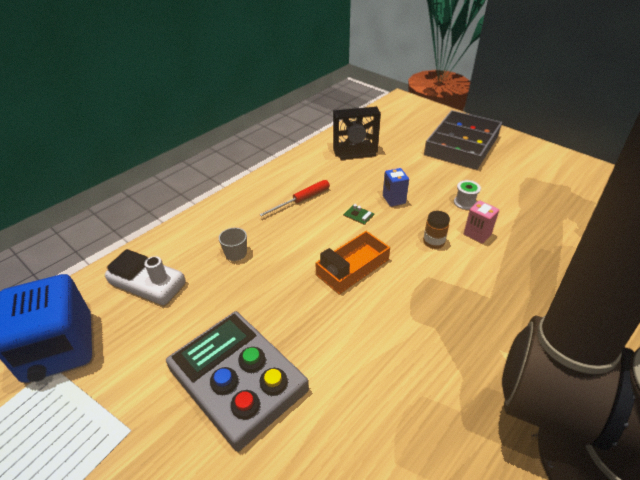

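Scene picture: the keys are yellow (430,156), red (454,150), green (442,175) and blue (466,170). The jar is at (207,238), and the box at (310,247) with the fan at its right end (338,230). The module candidates are the blue block (198,315) and the pink block (155,228). The blue one fits: it is blue, with a white patch and studs on top. The big blue objects at (610,255) and (520,35) are far too large. The side view agrees, with blue at (396,187) and pink at (481,221).

```bash
cat > vis.py <<'E'
import numpy as np,cv2
def load(n): return dict(np.load(f"{n}0.npz"))
def rays(c,uv):
    K=c['mtx']; k=float(c['k1'])
    D=np.array([k,0,0,0,0.])
    xy=cv2.undistortPoints(np.asarray(uv,float).reshape(-1,1,2),K,D).reshape(-1,2)
    return np.c_[xy[:,0],-xy[:,1],-np.ones(len(xy))]
def on_plane(c,uv,z):
    T=c['world_from_camera']; r=rays(c,uv)@T[:3,:3].T; o=T[:3,3]
    return o+r*((z-o[2])/r[:,2])[:,None]
def cloud(c):
    v,u=np.mgrid[:480,:640]; uv=np.c_[u.ravel(),v.ravel()]
    P=rays(c,uv)*c['d'].reshape(-1,1); T=c['world_from_camera']
    return (P@T[:3,:3].T+T[:3,3]).reshape(480,640,3)
E
python3 - <<'E'
from vis import *
C={n:load(n) for n in("scene","side")}; W={n:cloud(C[n]) for n in C}
s=C['scene']['p'];t=C['side']['p']
cr=np.hstack([cv2.resize(s[200:350,100:260],(400,375),interpolation=cv2.INTER_CUBIC),cv2.resize(t[150:300,310:510],(400,375),interpolation=cv2.INTER_CUBIC)])
cv2.imwrite("pics/crop1.png",cr[:,:,::-1])
keys=dict(yellow=((430,156),(273,379)),red=((454,150),(245,403)),green=((442,175),(252,357)),blue=((466,170),(223,379)))
for k,uvs in keys.items():
    for n,uv in zip(C,uvs):
        im=cv2.cvtColor(C[n]['p'],cv2.COLOR_RGB2HSV)
        h0=im[uv[1],uv[0],0].astype(int)
        dh=np.abs((im[...,0].astype(int)-h0+90)%180-90)
        m=((dh<10)&(im[...,1]>110)&(im[...,2]>60)).astype(np.uint8)
        _,l,st,ce=cv2.connectedComponentsWithStats(m)
        i=l[uv[1],uv[0]]
        px=np.argwhere(l==i)[:,::-1]
        P=W[n][px[:,1],px[:,0]]; tp=np.abs(P[:,2]-.062)<.005
        print(k,n,st[i],on_plane(C[n],ce[i:i+1],.060)[0].round(4),"depth-top:",tp.sum(),P[tp].mean(0).round(4), P[:,2].max().round(3))
obj=dict(jar=((207,228),.072),module=((198,302),.076),fan=((338,225),.060),boxrim=((300,240),.038),pink=((154,216),.076),spool=((123,270),.048),tin=((429,300),.05))
for k,(uv,z) in obj.items():
    g=on_plane(C['scene'],[uv],z)[0]; A=[]
    for n in C:
        P=W[n].reshape(-1,3); r=.09 if k=='boxrim' else .045
        q=P[(np.linalg.norm(P[:,:2]-g[:2],axis=1)<r)&(np.abs(P[:,2]-z)<(.005))]
        if len(q)<5: print(k,n,len(q));continue
        R=cv2.minAreaRect((q[:,:2]*1000).astype(np.float32)); print(k,n,len(q),g.round(3),q.mean(0).round(4),[np.round(x,1) for x in R]); A.append(q)
    if A:
        q=np.vstack(A); print('   both',[np.round(x,1) for x in cv2.minAreaRect((q[:,:2]*1000).astype(np.float32))],'circ',cv2.minEnclosingCircle((q[:,:2]*1000).astype(np.float32)))
E
```

```text
yellow scene [424 147  14  15 152] [0.4534 0.2638 0.06  ] depth-top: 97 [0.4546 0.2639 0.0611] 0.066
yellow side [263 368  19  20 296] [0.451  0.2653 0.06  ] depth-top: 228 [0.4509 0.2653 0.0616] 0.718
red scene [448 143  14  12 128] [0.4577 0.3197 0.06  ] depth-top: 110 [0.4578 0.3193 0.0614] 0.068
red side [234 391  20  20 323] [0.4547 0.3209 0.06  ] depth-top: 258 [0.4544 0.3209 0.0619] 0.718
green scene [436 168  14  11 110] [0.5083 0.2611 0.06  ] depth-top: 100 [0.5097 0.2602 0.0619] 1.003
green side [243 347  16  15 185] [0.5087 0.2603 0.06  ] depth-top: 179 [0.5073 0.2613 0.0622] 0.718
blue scene [460 161  14  12 114] [0.5125 0.3169 0.06  ] depth-top: 104 [0.5142 0.3156 0.0619] 1.003
blue side [214 368  18  17 242] [0.5114 0.3167 0.06  ] depth-top: 227 [0.5101 0.3171 0.0618] 0.718
jar scene 403 [ 0.465 -0.222  0.072] [ 0.4633 -0.2269  0.0719] [array([ 462. , -226.8]), array([45.7, 45.7]), np.float64(31.9)]
jar side 267 [ 0.465 -0.222  0.072] [ 0.458  -0.224   0.0717] [array([ 458.6, -225.8]), array([44.3, 46.4]), np.float64(43.1)]
   both [array([ 460.4, -225.6]), array([45.7,
[... 1730 characters left out ...]
 480.1, -394.4]), array([55.1, 53. ]), np.float64(23.6)]
spool side 264 [ 0.478 -0.393  0.048] [ 0.4778 -0.3919  0.0483] [array([ 477.9, -392.6]), array([52.4, 51.4]), np.float64(17.3)]
   both [array([ 480.6, -393.6]), array([56.4, 53.9]), np.float64(13.5)] circ ((480.45489501953125, -393.2200927734375), 28.757862091064453)
tin scene 213 [0.755 0.095 0.05 ] [0.7614 0.093  0.049 ] [array([763.2,  90.9]), array([55.7, 58.2]), np.float64(60.9)]
tin side 168 [0.755 0.095 0.05 ] [0.7617 0.091  0.0485] [array([761.3,  90.6]), array([57.1, 60.8]), np.float64(48.8)]
   both [array([762.2,  90.3]), array([58.9, 60. ]), np.float64(33.2)] circ ((761.7566528320312, 90.2469253540039), 31.02684783935547)
```

View pics/crop1.png

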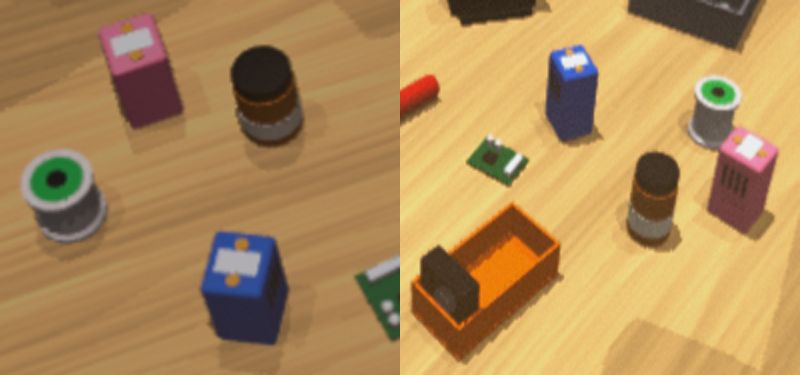

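The crop confirms it: the blue block has the white patch and two brass studs, and the pink one with the vent slots is the look-alike. Next I press green.

```bash
cat > act.py <<'E'
from bench import bot
import numpy as np
KEY=dict(yellow=(.4522,.2646),green=(.5085,.2607),blue=(.5120,.3166))
BOX=np.array([.5443,-.0473]); BY=np.deg2rad(-6.1)   # box centre, yaw
def down(yaw): return [np.pi,0,yaw]
YAW=np.pi/2+BY
def box(x,y):
    c,s=np.cos(BY),np.sin(BY); return BOX+np.array([c*x-s*y,s*x+c*y])
def press(k):
    x,y=KEY[k]; bot.gripper_to(0)
    bot.move_pose([x,y,.14],down(YAW))
    bot.move_straight([x,y,.088],speed=.1)
    g=bot.move_straight([x,y,.0725],speed=.02,guard=9)
    print(k,g,bot.get_position().round(4) if hasattr(bot.get_position(),'round') else bot.get_position(),bot.get_wrist_force())
    bot.hold(.15)
    bot.move_straight([x,y,.14],speed=.1); print('t',bot.get_time())
E
python3 - <<'E'
from act import *
press('green'); bot.gripper_to(.085)
E
```

```text
green True [0.5088 0.2608 0.0751] [-0.46855395 -0.23612946  4.22055899]
t 6.1417
```

```bash
python3 - <<'E'
from act import *
x,y=KEY['green']; bot.gripper_to(0)
bot.move_straight([x,y,.084],speed=.1)
for z in (.082,.080,.078,.076,.075,.0742):
    g=bot.move_straight([x,y,z],speed=.03,guard=20); bot.hold(.1)
    print(z,g,bot.get_position()[2],bot.get_wrist_force()[2])
bot.move_straight([x,y,.14],speed=.1)
bot.gripper_to(.085)
p=[.4605,-.2263]
bot.move_pose([*p,.17],down(YAW)); print(bot.get_time(),bot.get_position())
import cv2
q,d=bot.snapshot('wrist'); c=bot.calibration('wrist')
np.savez('wrist0.npz',p=q,d=d,**c); cv2.imwrite('pics/wrist0.png',q[:,:,::-1])
from vis import *
W=cloud(load('wrist')).reshape(-1,3)
s=W[(np.abs(W[:,2]-.072)<.004)&(np.linalg.norm(W[:,:2]-p,axis=1)<.045)]
print(len(s)); print(cv2.minEnclosingCircle((s[:,:2]*1000).astype(np.float32)) if len(s) else 0)
E
```

```text
0.082 False 0.08239196478031621 0.6826050965591736
0.08 False 0.08029196749427202 1.7907701295271254
0.078 False 0.07823470116100167 3.6273953908764334
0.076 False 0.07622227644268856 3.9531246413995316
0.075 False 0.07519991011535677 4.561168900653507
0.0742 False 0.07498406350572016 10.326946608756952
13.875 [ 0.46086966 -0.22565053  0.16992363]
3950
((460.64715576171875, -225.96322631835938), 23.0242862701416)
```

View pics/wrist0.png

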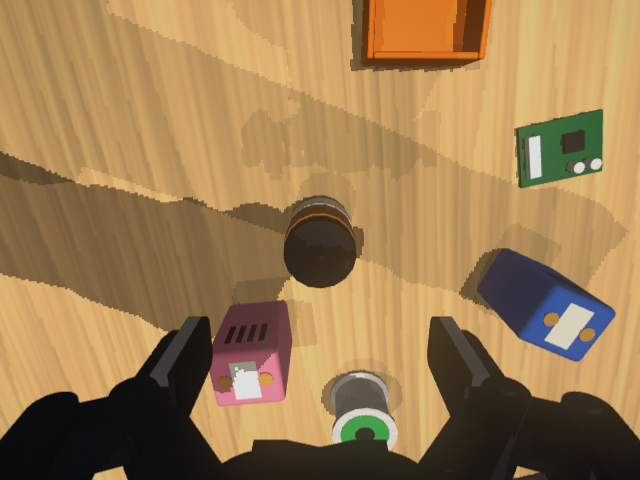

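The wrist view shows the jar at (320,245), centred ahead of the open fingers. The pink block (250,355), spool (363,420) and module (550,305) are clear of them. The full press of green is confirmed, with the stop reached at 5.9 mm. Now the jar.

```bash
cat >> act.py <<'E'
def pick(p,yaw,h):
    bot.move_straight([*p,h],speed=.12,guard=15)
    bot.gripper_to(0); print('grip',bot.get_grip_width(),bot.get_finger_force(),bot.get_position())
    bot.move_straight([*p,h+.09],speed=.12); print('lift',bot.get_grip_width(),bot.get_finger_force(),bot.get_wrist_force())
def place(q,h):
    bot.move_pose([*q,h+.09],down(YAW))
    bot.move_straight([*q,h+.012],speed=.12)
    g=bot.move_straight([*q,h+.0035],speed=.025,guard=6)
    print('place',g,bot.get_position(),bot.get_wrist_force())
    bot.gripper_to(.085); bot.hold(.1)
    bot.move_straight([*q,h+.09],speed=.12); print('t',bot.get_time())
E
python3 - <<'E'
from act import *
from vis import *
pick([.4606,-.2260],YAW,.060)
place(box(0,.0115),.060)
bot.move_pose([*box(-.02,-.09),.2],down(YAW))
c=bot.calibration('wrist'); q,d=bot.snapshot('wrist')
np.savez('wrist0.npz',p=q,d=d,**c); cv2.imwrite('pics/wrist1.png',q[:,:,::-1])
W=cloud(load('wrist')).reshape(-1,3)
def loc(s):
    c_,s_=np.cos(BY),np.sin(BY); v=s[:,:2]-BOX; return np.c_[c_*v[:,0]+s_*v[:,1],-s_*v[:,0]+c_*v[:,1],s[:,2]]
L=loc(W); near=(np.abs(L[:,0])<.06)&(np.abs(L[:,1])<.1)
for nm,z in(('jar',.076),('fan',.064),('rim',.038)):
    s=L[near&(np.abs(L[:,2]-z)<.003)]; 
    if len(s): print(nm,len(s),np.percentile(s[:,:2],[1,50,99],axis=0).round(4).tolist(),[np.round(v,1) for v in cv2.minAreaRect((s[:,:2]*1000).astype(np.float32))])
print(bot.get_time())
E
```

```text
grip 0.04577121695797289 61.215341091156006 [ 0.46101912 -0.22628573  0.06094866]
lift 0.04580325809616367 61.497920751571655 [ 0.43650764 -0.65252426 -2.64311313]
place True [ 0.54616496 -0.03587845  0.06500401] [ 0.46161486 -0.6899713   5.4649935 ]
t 19.7833
jar 4846 [[-0.0209, -0.0096], [0.0, 0.012], [0.0211, 0.0323]] [array([ 0.2, 11.2]), array([44.7, 45. ]), np.float64(0.0)]
fan 2775 [[-0.0299, -0.0077], [-0.0013, 0.0485], [0.0286, 0.0555]] [array([-0.6, 21.8]), array([67.8, 60. ]), np.float64(89.8)]
rim 2898 [[-0.0357, -0.0712], [-0.0029, -0.0103], [0.036, 0.0601]] [array([ 0.2, -4.8]), array([133.5,  72.2]), np.float64(89.9)]
20.3667
```

View pics/wrist1.png

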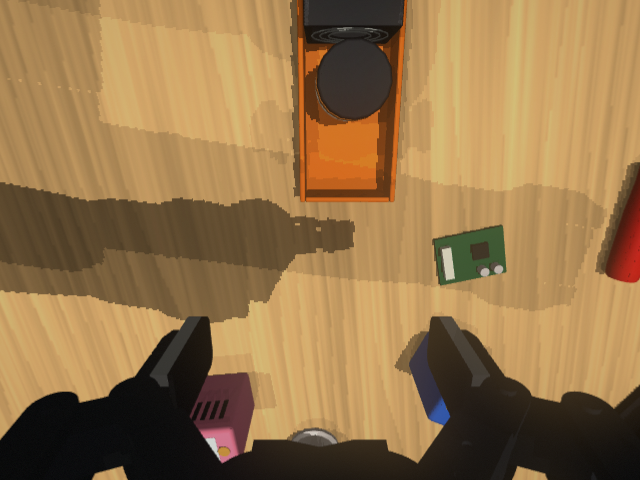

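The jar stands upright in the box at (354,78), next to the fan (354,20), with the free space below it. Its top is 76 mm high, so it is on the floor. Next I press yellow and then measure the module from above.

```bash
python3 - <<'E'
from act import *
from vis import *
KZ=press('yellow'); bot.gripper_to(.085)
p=[.616,-.2905]
bot.move_pose([*p,.19],down(np.deg2rad(61)))
c=bot.calibration('wrist'); q,d=bot.snapshot('wrist')
np.savez('wrist0.npz',p=q,d=d,**c); cv2.imwrite('pics/wrist2.png',q[:,:,::-1])
W=cloud(load('wrist')).reshape(-1,3)
s=W[(np.abs(W[:,2]-.076)<.003)&(np.linalg.norm(W[:,:2]-p,axis=1)<.05)]
print(len(s),[np.round(v,1) for v in cv2.minAreaRect((s[:,:2]*1000).astype(np.float32))],bot.get_time())
E
```

```text
yellow True [0.4525 0.2648 0.0751] [-0.68071388 -0.86392653  5.05696728]
t 24.925
4446 [array([ 616.6, -290.1]), array([43.4, 49.4]), np.float64(59.9)] 27.8417
```

View pics/wrist2.png

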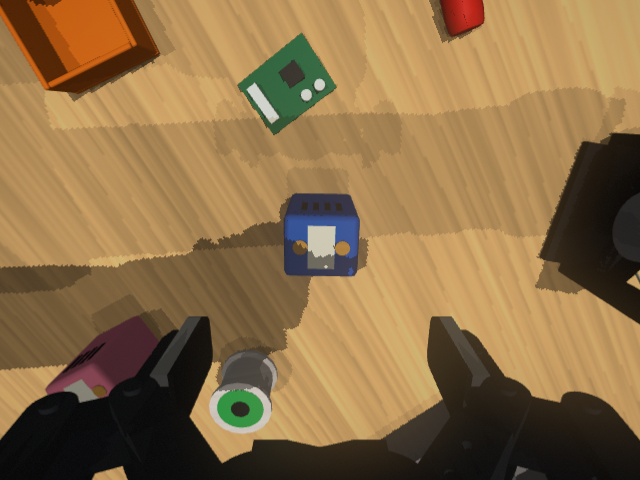

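The module sits at (321,245), between the fingers' lines. Its vented face points away from the gripper, so the jaws will close across its 50 mm. Yellow bottomed out at 5.9 mm.

```bash
python3 - <<'E'
from act import *
from vis import *
p=[.6166,-.2901]; yaw=np.deg2rad(60)
bot.move_pose([*p,.15],down(yaw))
pick(p,yaw,.062)
place(box(0,-.0405),.062)
bot.move_pose([*box(-.02,-.09),.2],down(YAW))
c=bot.calibration('wrist'); q,d=bot.snapshot('wrist')
np.savez('wrist0.npz',p=q,d=d,**c); cv2.imwrite('pics/wrist3.png',q[:,:,::-1])
W=cloud(load('wrist')).reshape(-1,3)
v=W[:,:2]-BOX; cc,ss=np.cos(BY),np.sin(BY); L=np.c_[cc*v[:,0]+ss*v[:,1],-ss*v[:,0]+cc*v[:,1],W[:,2]]
n=np.abs(L[:,0])<.05
for nm,z,a,b in(('jar',.076,-.012,.04),('mod',.080,-.08,-.014),('fan',.064,.03,.08)):
    s=L[n&(np.abs(L[:,2]-z)<.004)&(L[:,1]>a)&(L[:,1]<b)]
    if len(s): print(nm,len(s),[np.round(x,1) for x in cv2.minAreaRect((s[:,:2]*1000).astype(np.float32))],s[:,2].mean())
print(bot.get_time())
E
```

```text
grip 0.049315445814405084 63.976231813430786 [ 0.61698077 -0.2902548   0.06301702]
lift 0.04905663228667825 62.959431409835815 [ 0.17345579  0.84944845 -4.57991257]
place True [ 0.54076176 -0.08768728  0.06701077] [ 0.40300654 -0.19143745  4.48764851]
t 33.7917
jar 4817 [array([ 0.2, 11.3]), array([45. , 45.3]), np.float64(82.2)] 0.07597587317529825
mod 5307 [array([  0.3, -41.1]), array([43.9, 49.7]), np.float64(89.9)] 0.07980726912784795
fan 2694 [array([-0.5, 48.5]), array([59.7, 14.4]), np.float64(0.0)] 0.06400379367796337
34.2333
```

View pics/wrist3.png

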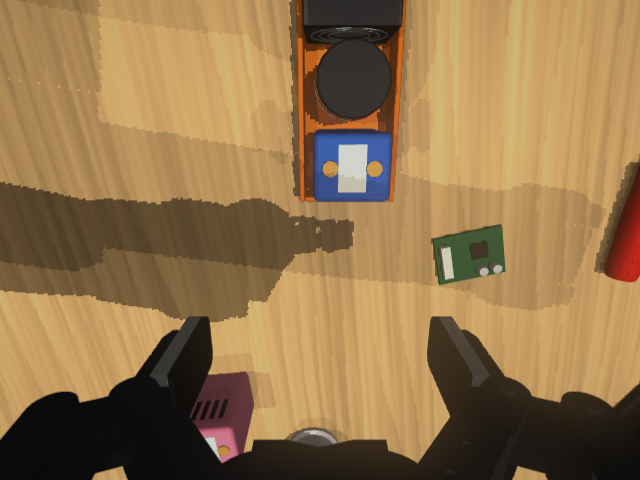

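The module (353,165) stands on the box floor with its top at 80 mm, beside the jar (354,78) and the fan. Last, I press blue, retreat and hand in.

```bash
python3 - <<'E'
from act import *
press('blue')
x,y=KEY['blue']; bot.move_straight([x,y,.2],speed=.12); bot.hold(.5)
print(bot.get_time(),bot.get_wrist_force()); print(bot.sign_off())
E
```

```text
blue True [0.5123 0.3168 0.0751] [-0.80517619 -0.21843943  4.47948664]
t 38.9583
40.1083 [-0.44502152 -0.59403453  0.2728633 ]
the job is handed in; nothing more can be done
None
```

The kit was made up in the required order and handed in at about 40 s: green, yellow and blue each pressed fully, and the jar and module standing on the box floor beside the fan; the hand-in returned no verdict.

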